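# Find the stamped tray and push it to the return line

## Task

Two wooden material trays stand on the classroom table, and one of them has a stamp on its underside. First the left tray (left as the robot faces the table), then the right, press the bar at its near end well down, so that the far end tips up high, keep it there for a second to look underneath, and let the tray down gently; then push the stamped tray away from the robot until its far end rests on the white tape line. Do not pick up, drop or overturn a tray, leave the other tray about where it stood, and do not disturb the other things on the table.

Things in the scene. Friction and masses are not known exactly. Their poses are not given: they have to be found in the camera images.
- tray_stamped: Empty open wooden tray, bar handle at its near end; 150 (x) x 138 (y) x 72 mm tall side boards, floor sloping up to the far end, open under it. 0.28 to 0.56 kg. Origin: centre of the footprint, on the table; x points to the far end, away from the robot. Under the floor is the stamp: a dark ink ring 96 mm across with a cross in it. It may be the left or the right tray.
- tray_stamped_bar (a point): middle of the bar, on its axis: round wood, 16 mm thick, 138 mm long along the tray's y, held at each end by a 10 mm arm (118 mm free between), 45 mm beyond and 80 mm above the near bottom edge. Pressing down on it (4 to 9 N) tips the tray. Pushing it away from the robot slides the tray flat.
- tray_stamped_near (a point): middle of the near bottom edge, about which the tray tips: the bar swings round it on an 92 mm radius, down and up to 46 mm towards the robot, until it meets the table at 0.97 rad; the far end rises and the underside faces away from the robot. Let go, the tray falls back flat.
- tray_stamped_far (a point): middle of the far bottom edge (between the side boards' lower far corners), 195 mm beyond the bar
- tray_plain: Empty open wooden tray, bar handle at its near end; 150 (x) x 138 (y) x 72 mm tall side boards, floor sloping up to the far end, open under it. 0.28 to 0.56 kg. Origin: centre of the footprint, on the table; x points to the far end, away from the robot. Like the other tray in every way, but bare underneath.
- tray_plain_bar (a point): middle of the bar, on its axis: round wood, 16 mm thick, 138 mm long along the tray's y, held at each end by a 10 mm arm (118 mm free between), 45 mm beyond and 80 mm above the near bottom edge. Pressing down on it (4 to 9 N) tips the tray. Pushing it away from the robot slides the tray flat.
- tray_plain_near (a point): middle of the near bottom edge, about which the tray tips: the bar swings round it on an 92 mm radius, down and up to 46 mm towards the robot, until it meets the table at 0.97 rad; the far end rises and the underside faces away from the robot. Let go, the tray falls back flat.
- tray_plain_far (a point): middle of the far bottom edge (between the side boards' lower far corners), 195 mm beyond the bar
- line: white tape line flat on the table beyond the trays, 40 mm wide (its x), 720 mm long (its y, across the table), under 1 mm thick, no obstacle. Origin: its centre; x points away from the robot.
- glue: bystander: white glue bottle, 40 mm across, 130 mm tall, between the trays; origin at the centre of its underside
- tube: bystander: upright cardboard tube, 42 mm across, 110 mm tall, between the trays; origin at the centre of its underside
- weight: bystander: wooden cylinder, 40 mm across, 50 mm tall, between the trays; origin at the centre of its underside
- cup: bystander: white cup, 72 mm across, 95 mm tall, on the left; origin at the centre of its underside
- jar: bystander: clear jar, 64 mm across, 80 mm tall, on the right; origin at the centre of its underside
- bead_box: bystander: small open wooden box, 90 x 110 x 50 mm, on the right; origin at the centre of its underside
- skittle: bystander: wooden skittle, 48 mm across, 95 mm tall, on the left; origin at the centre of its underside
Things that resemble listed ones, but are neither listed nor needed, are in the scene too. What is shaped like the tray_stamped but green is not meant.

How it is judged:
On the way, in this order (a step that is already met when the one before it is completed fails the run):
1. left tray tipped up by more than 0.7 rad, for half a second (((angle between tray_stamped's own z axis and vertical above 0.7 rad and world y of tray_stamped above 0 m) or (angle between tray_plain's own z axis and vertical above 0.7 rad and world y of tray_plain above 0 m))), for 0.5 s.
2. then right tray tipped up by more than 0.7 rad, for half a second (((angle between tray_stamped's own z axis and vertical above 0.7 rad and world y of tray_stamped below 0 m) or (angle between tray_plain's own z axis and vertical above 0.7 rad and world y of tray_plain below 0 m))), for 0.5 s.
At the end, for the whole second after the job is handed in: The stamped tray's far bottom edge lies (at its middle) on the tape line, within 20 mm of the line's centre line and within its length; the other tray is within 50 mm of its start; both trays are flat (within 0.05 rad) and at rest (x of tray_stamped_far in the frame of line between -0.02 and 0.02 m and y of tray_stamped_far in the frame of line between -0.36 and 0.36 m and distance of tray_plain from where it was at the start of the episode below 0.05 m and angle between each of tray_stamped, tray_plain's own z axis and vertical below 0.05 rad and linear speed of each of tray_stamped, tray_plain below 0.02 m/s); the robot touches nothing.
It fails at once if tray lifted clear of the table or carried (height (world z) of each of tray_stamped_near, tray_stamped_far above 0.015 m or height (world z) of each of tray_plain_near, tray_plain_far above 0.015 m).
It fails at once if a tray tipped right over or on its side (more than 1.15 rad) (angle between any of tray_stamped, tray_plain's own z axis and vertical above 1.15 rad).
It fails at once if a tray let drop or flung (turning faster than 3.5 rad/s) (angular speed of any of tray_stamped, tray_plain above 3.5 rad/s).
It fails at once if one of the other things on the table shifted by more than 30 mm (distance of any of glue, tube, weight, cup, jar, bead_box, skittle from where it was at the start of the episode above 0.03 m).
It also fails if it takes over 72 s, if anything falls off the work surface, if the arm or the gripper's body presses on something with over 40 N, if the wrist force passes 120 N, or if a joint passes its speed limit or range.

## Robot

A 6-joint arm with a two-finger parallel gripper is mounted at the origin on the work surface. World frame = base frame: x ahead of the robot, y to its left, z up, the work surface at z = 0. Lengths are in m, angles in rad, forces in N, time in s.
With the tool pointing down it reaches from about 0.35 to 0.725 m from the base axis. Payload 4.3 kg.
Tool frame: the origin (TCP) lies at the very end of the fingers, on their centre line; the grasp point (between the pads) lies 19 mm behind it; z points along the fingers, y is the direction in which the jaws open and shut (so a half turn about z gives the same grasp; the last joint's range is limited). The gripper opens to 85 mm and grips with 20 to 120 N. Pads are 22 mm wide; open, the fingers measure 114 mm over their backs; the gripper's body (76 mm by 85 mm) begins 54 mm behind the grasp point. The pads swing forward as they close: fully open they stand 13 mm farther back than shut.
Start: joints at [-1.308, 0.377, 0.081, 1.274, 0, 1.46], TCP at [0.209, -0.536, 0.231] pointing down, gripper open.
Joint ranges: [-2.72, 2.72], [-0.84, 1.66], [-1.02, 1.22], [-1.77, 2.12], [-1.37, 1.28], [-3.14, 3.14]. Speed limits (rad/s): [2.57, 2.57, 3.14, 3.14, 3.14, 3.14].

## Interface

Orientations are given as a rotation vector (axis times angle).
In Python, from plant import robot gives the robot as it stands.
- The arm moves only by the tool step_arm, never from a script. Its argument "increments" is a list of rows, each an object with "jaw": the finger opening in cm, from 0 to 8.54; "linear": the shift along the tool's x, y, z in cm, a list of three; "spin": the turn about the tool's z in degrees. In form: [{"jaw": jaw, "linear": [dx, dy, dz], "spin": spin}, ...]. A call has 1 to 8 rows; each row shifts and turns the commanded pose from where the row before left it, along the tool's axes as they then stand; what a row does not reach is not made up. A row lasts 1/12 s, in which the tool goes at most 41.7 mm and 7.16 degrees, less where a joint would pass 70% of its speed; a pose out of reach is approached as far as the arm can. A call is refused whole if a number of a shift passes 4.17 or a number of a turn 7.16, either way. A call with a gripper value outside its range is refused whole. The fingers move at their own pace and stop on an object; "newtons" is the grip in N (left out, the last holds). Time passes only in rows, so rows that do not move let the fingers close. It gives the time, the measured TCP pose, the force and the opening at its end, in the units of the state.
- robot.state(): the state, without advancing time (a new reading comes with each control period).
- robot.grab_frame(name): name is "scene" or "top"; returns a dict with "image" (400x640x3 uint8, red, green, blue), "vertical_fov" (degrees; the focal length in pixels is half the picture's height over the tangent of half this angle, whatever the lens; pixels are square), "cx", "cy" (the principal point, pixels), "pose" (4x4, takes a point from camera to world coordinates). Camera axes: x right, y up, looking along -z (the intrinsics and any distortion apply to the point x, -y, -z); pixel columns grow to the right and rows downward; lengths in m; the calibration is good to about 2 mm. A picture is of the moment at which its call begins. There is no depth.
- robot.finish_job(): hands the job in, once; it reports no verdict.
Trained networks look in a picture, given as the dict that the camera call returned (one of the last four; its "shot" number tells which), for a name from the list of things; names that differ only in an ending like _2 or _b are one class to them, and where a whole thing is asked for, a point or a joint stands for the part that bears it (a point fixed in the world has none). Each returns a list of dicts, best first, with "confidence" (0 to 1); they miss things now and then, are a little off and sometimes report something else, mostly with a low value. They report only what shows in the picture. A call takes as long as a camera call. They do not tell look-alikes from the thing itself.
- robot.recognise(picture, label): "centre" ([column, row] in pixels, amid what is visible of it).
- robot.spot_point(picture, label): "centre" ([column, row] in pixels: a listed point, or the origin of a listed thing).
The state is a dict: "time_s": time; "joints": joint angles; "qd": joint speeds; "joint_efforts": joint torques, N m; "eef_pos": TCP position; "ee_rot": TCP orientation; "contact_force": force on the tool from outside, world axes, zero at the start; "wrist_torque": the same for the moment, N m; "finger_gap": opening from 0.0 (shut) to 1.0 (fully open).
Only numpy, scipy, OpenCV 4.12 (cv2) and the standard library are available. Lean on these libraries where they do the work, as an engineer would, in place of code of your own. Each camera call takes 0.05 s, during which the arm holds its last target. There are 200 camera calls.

## Working session

There is one attempt and no reset: what is moved stays moved. The work goes in short steps, Python scripts to look and compute and a tool call to move; the robot and the scene stay as the last step left them, time stands still between calls to the robot, and variables do not carry over. Pictures are saved under pics/ and viewed, about 8 in all and at most 12, crops included, and the job is handed in when it is done.

Besides the shell and the picture viewer there is one more tool, called as name(argument=value, ...) on one line, values as JSON. step_arm: Moves the arm, as the interface text tells. Its arguments: {"type":"object","properties":{"increments":{"type":"array","items":{"type":"object","properties":{"jaw":{"type":"number"},"linear":{"type":"array","items":{"type":"number"}},"spin":{"type":"number"}}}},"newtons":{"type":"number"}},"required":["increments"]}

```bash
mkdir -p pics; ls
cat > h.py <<'E'
import numpy as np, cv2
from scipy.spatial.transform import Rotation as R
from plant import robot
def ray(f,px):
    im=f["image"]; fl=im.shape[0]/2/np.tan(np.radians(f["vertical_fov"])/2)
    P=np.array(f["pose"]); d=P[:3,:3]@np.array([(px[0]-f["cx"])/fl,-(px[1]-f["cy"])/fl,-1]); return P[:3,3],d
def at(f,px,z):
    o,d=ray(f,px); return o+d*(z-o[2])/d[2]
def save(f,n): cv2.imwrite("pics/"+n,f["image"][:,:,::-1])
E
python3 - <<'E'
from h import *
s=robot.state(); print(s)
for n in("top","scene"):
    f=robot.grab_frame(n); save(f,n+"0.png"); print(n,{k:v for k,v in f.items() if k!="image"})
    for l,z in (("tray_stamped_bar",.08),("tray_stamped_near",0),("tray_stamped_far",0),("tray_stamped",0),("line",0),("glue",0),("tube",0),("weight",0),("cup",0),("jar",0),("bead_box",0),("skittle",0)):
        for r in robot.spot_point(f,l): print(l,np.round(r["centre"]),round(r["confidence"],2),np.round(at(f,r["centre"],z),3))
E
```

```text
pics
{'time_s': 0.0, 'joints': array([-1.30833542e+00,  3.78082687e-01,  7.96417118e-02,  1.27440352e+00,
        5.46423755e-06,  1.46049942e+00]), 'qd': array([ 0.0021287 , -0.00115099, -0.00072218,  0.00109998,  0.00027162,
       -0.00099037]), 'joint_efforts': array([ 1.71399191e-03, -4.63609958e+01,  2.69871604e+01,  2.08558969e-02,
       -3.58816314e-04, -5.40773229e-06]), 'eef_pos': array([ 0.2092455 , -0.53487687,  0.2303558 ]), 'ee_rot': array([-3.08517822e+00, -5.81764059e-01,  2.35827843e-04]), 'contact_force': array([ 0.32080677, -0.07888744,  0.28257073]), 'wrist_torque': array([ 0.02618526,  0.01482335, -0.0329995 ]), 'finger_gap': 1.0003632543537495}
top {'vertical_fov': 55.12729697307181, 'cx': 317.63531958148616, 'cy': 200.6260546009054, 'pose': array([[ 0.020824  ,  0.97208232, -0.23371418,  0.26567748],
       [-0.99977994,  0.02084032, -0.00239997, -0.00759263],
       [ 0.00253771,  0.23371273,  0.97230238,  1.22974444],
       [ 0.        ,  0.        ,  0.        ,  1.        ]]), 'shot': 1}
tray_stamped_bar [234. 216.] 0.85 [0.489 0.251 0.08 ]
tray_stamped_b
[... 1406 characters left out ...]
mped_bar [245. 149.] 0.6 [ 0.468 -0.376  0.08 ]
tray_stamped_near [408. 272.] 0.9 [0.539 0.255 0.   ]
tray_stamped_near [488. 223.] 0.58 [ 0.243  0.339 -0.   ]
tray_stamped_near [283. 188.] 0.16 [ 0.47 -0.22  0.  ]
tray_stamped_far [490. 320.] 0.62 [0.555 0.467 0.   ]
tray_stamped_far [242. 211.] 0.41 [ 0.626 -0.238  0.   ]
tray_stamped [461. 218.] 0.87 [0.27  0.273 0.   ]
tray_stamped [389. 285.] 0.68 [0.606 0.24  0.   ]
line [256. 286.] 0.93 [ 0.8   -0.007  0.   ]
glue [334. 219.] 0.73 [ 0.492 -0.005  0.   ]
tube [316. 242.] 0.6 [0.595 0.01  0.   ]
weight [292. 253.] 0.87 [ 0.664 -0.011  0.   ]
bead_box [190. 184.] 0.69 [ 0.633 -0.461  0.   ]
skittle [494. 271.] 0.86 [ 0.407  0.42  -0.   ]
```

Run:
```python
import cv2
a=cv2.imread("pics/top0.png")[130:330,130:530]; cv2.imwrite("pics/top0c.png",cv2.resize(a,(800,400),interpolation=cv2.INTER_CUBIC))
```

```text
(no output)
```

View pics/top0c.png

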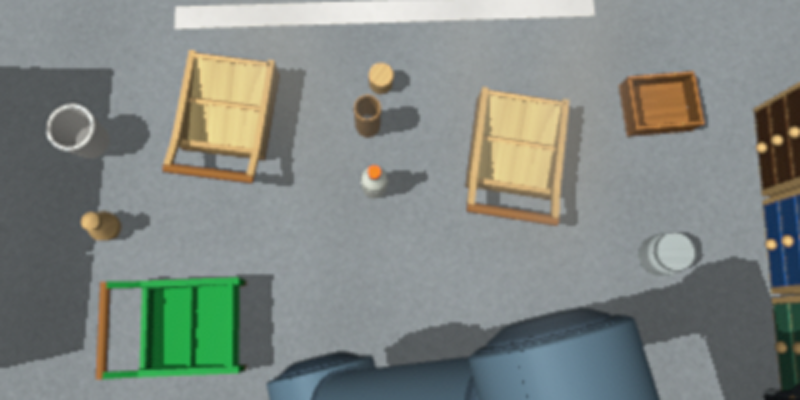

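View pics/scene0.png

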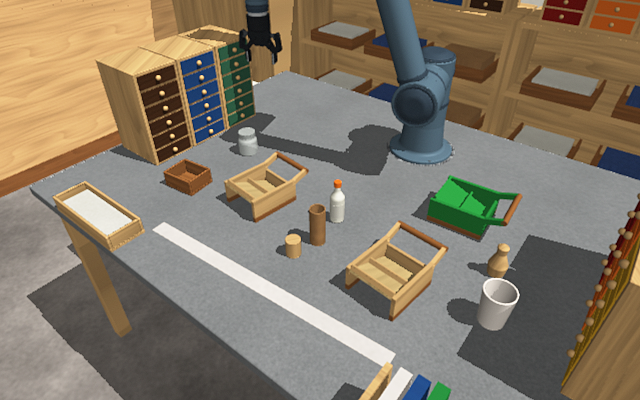

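The top crop shows the left tray's bar from about (165,171) to (253,180), the right tray's bar from (469,210) to (560,220), and the line from (175,18) to (595,7). The green tray is the decoy. The scene view agrees.

Run:
```python
from h import *
f=robot.grab_frame("top")
c=lambda u,v:(130+u/2,130+v/2)
for n,a,b in(("L",(165,172),(253,180)),("R",(469,211),(560,220))):
    A,B=at(f,c(*a),.08),at(f,c(*b),.08); m=(A+B)/2; d=A-B; yaw=np.arctan2(-d[0],d[1])
    u=np.array([np.cos(yaw),np.sin(yaw),0]); print(n,np.round([A,B,m],3),"len",np.linalg.norm(d),"yaw",np.degrees(yaw),"near",m-u*-.045,"far",m+u*.195)
for p in((175,18),(595,7)):print("line",at(f,c(*p),0))
# far top corners of sideboards z .072
for p in((192,53),(273,62),(484,89),(568,99)):print("fartop",at(f,c(*p),.072))
g=robot.grab_frame("scene")
for p in((261,219),(306,186),(391,317),(439,270)): print("sc",p,at(g,p,0))
for p in((276,154),(307,172),(398,224),(446,247)): print("bar",p,at(g,p,.08))
for p in((160,229),(390,360)):print("line",at(g,p,0))
```

```text
L [[0.487 0.315 0.08 ]
 [0.477 0.18  0.08 ]
 [0.482 0.248 0.08 ]] len 0.13537273430009125 yaw -4.041625136991152 near [0.5269903  0.24461819 0.08      ] far [0.67661727 0.23404602 0.08      ]
R [[ 0.437 -0.149  0.08 ]
 [ 0.426 -0.286  0.08 ]
 [ 0.431 -0.217  0.08 ]] len 0.1374485371747248 yaw -4.48458707028061 near [ 0.47623309 -0.22059286  0.08      ] far [ 0.62577385 -0.2323215   0.08      ]
line [0.77133921 0.34348317 0.        ]
line [ 0.80743788 -0.37840895  0.        ]
fartop [0.68261914 0.2909095  0.072     ]
fartop [0.67028153 0.16083656 0.072     ]
fartop [ 0.63255844 -0.17475493  0.072     ]
fartop [ 0.61893656 -0.30693428  0.072     ]
sc (261, 219) [ 6.17975049e-01 -1.68088457e-01  1.11022302e-16]
sc (306, 186) [ 0.4193921  -0.16850986  0.        ]
sc (391, 317) [0.68070041 0.29130544 0.        ]
sc (439, 270) [ 4.87499860e-01  3.11977493e-01 -1.11022302e-16]
bar (276, 154) [ 0.43062661 -0.27704475  0.08      ]
bar (307, 172) [ 0.44759967 -0.13900176  0.08      ]
bar (398, 224) [0.48495119 0.18559877 0.08      ]
bar (446, 247) [0.48710023 0.31551419 0.08      ]
line [ 8.18386836e-01 -3.56525216e-01  1.11022302e-16]
line [0.77249274 0.34385814 0.        ]
```

step_arm(increments=[{"jaw": 4,"linear": [0,0,0],"spin": -7},{"jaw": 4,"linear": [0,0,0],"spin": -7},{"jaw": 4,"linear": [0,0,0],"spin": -7},{"jaw": 4,"linear": [0,0,0],"spin": -7},{"jaw": 4,"linear": [0,0,0],"spin": -7},{"jaw": 4,"linear": [0,0,0],"spin": -7},{"jaw": 4,"linear": [0,0,0],"spin": -7},{"jaw": 4,"linear": [0,0,0],"spin": -7}])

```text
time_s: 2.07
eef_pos: [0.2094, -0.5356, 0.2313]
ee_rot: [2.446, 1.971, -0.0]
contact_force: [0.1, 0.5, 1.0]
finger_gap: 0.469
```

step_arm(increments=[{"jaw": 4,"linear": [0,0,0],"spin": -7},{"jaw": 4,"linear": [0,0,0],"spin": -7},{"jaw": 4,"linear": [0,0,0],"spin": -7},{"jaw": 4,"linear": [0,0,0],"spin": -7},{"jaw": 4,"linear": [0,0,0],"spin": -7},{"jaw": 4,"linear": [0,0,0],"spin": -7},{"jaw": 4,"linear": [0,0,0],"spin": -7},{"jaw": 4,"linear": [0,0,0],"spin": -7}])

```text
time_s: 2.73
eef_pos: [0.2094, -0.5355, 0.2313]
ee_rot: [1.235, 2.889, -0.0]
contact_force: [0.2, -0.9, -0.7]
finger_gap: 0.468
```

step_arm(increments=[{"jaw": 4,"linear": [0,0,0],"spin": -7},{"jaw": 4,"linear": [0,0,0],"spin": -7},{"jaw": 4,"linear": [0,0,0],"spin": -7},{"jaw": 4,"linear": [0,0,0],"spin": -7},{"jaw": 4,"linear": [0,0,0],"spin": -7},{"jaw": 4,"linear": [0,0,0],"spin": -7},{"jaw": 4,"linear": [0,0,0],"spin": 0}])

```text
time_s: 3.32
eef_pos: [0.2094, -0.5356, 0.2313]
ee_rot: [0.124, 3.139, -0.0]
contact_force: [0.2, 0.6, 0.3]
finger_gap: 0.464
```

step_arm(increments=[{"jaw": 4,"linear": [-0.9,3.35,0],"spin": 0},{"jaw": 4,"linear": [-0.9,3.35,0],"spin": 0},{"jaw": 4,"linear": [-0.9,3.35,0],"spin": 0},{"jaw": 4,"linear": [-0.9,3.35,0],"spin": 0},{"jaw": 4,"linear": [-0.9,3.35,0],"spin": 0},{"jaw": 4,"linear": [-0.9,3.35,0],"spin": 0},{"jaw": 4,"linear": [-0.9,3.35,0],"spin": 0},{"jaw": 4,"linear": [-0.9,3.35,0],"spin": 0}])

```text
time_s: 3.98
eef_pos: [0.3031, -0.2727, 0.2315]
ee_rot: [0.134, 3.138, -0.001]
contact_force: [1.4, -0.4, -0.5]
finger_gap: 0.466
```

step_arm(increments=[{"jaw": 4,"linear": [-0.9,3.35,0],"spin": 0},{"jaw": 4,"linear": [-0.9,3.35,0],"spin": 0},{"jaw": 4,"linear": [-0.9,3.35,0],"spin": 0},{"jaw": 4,"linear": [-0.9,3.35,0],"spin": 0},{"jaw": 4,"linear": [-0.9,3.35,0],"spin": 0},{"jaw": 4,"linear": [-0.9,3.35,0],"spin": 0},{"jaw": 4,"linear": [-0.9,3.35,0],"spin": 0},{"jaw": 4,"linear": [-0.9,3.35,0],"spin": 0}])

```text
time_s: 4.65
eef_pos: [0.3966, -0.0112, 0.2316]
ee_rot: [0.133, 3.138, -0.0]
contact_force: [0.9, -0.2, -0.4]
finger_gap: 0.469
```

step_arm(increments=[{"jaw": 4,"linear": [-0.9,3.35,0],"spin": 0},{"jaw": 4,"linear": [-0.9,3.35,0],"spin": 0},{"jaw": 4,"linear": [-0.9,3.35,0],"spin": 0},{"jaw": 4,"linear": [-0.9,3.35,0],"spin": 0},{"jaw": 4,"linear": [-0.9,3.35,0],"spin": 0},{"jaw": 4,"linear": [-0.9,3.35,0],"spin": 0},{"jaw": 4,"linear": [-0.9,3.35,0],"spin": 0},{"jaw": 4,"linear": [-0.9,3.35,0],"spin": 0}])

```text
time_s: 5.32
eef_pos: [0.4901, 0.2502, 0.2313]
ee_rot: [0.132, 3.138, -0.0]
contact_force: [1.8, -1.8, -0.6]
finger_gap: 0.468
```

step_arm(increments=[{"jaw": 4,"linear": [0,0,2.5],"spin": 0},{"jaw": 4,"linear": [0,0,2.5],"spin": 0},{"jaw": 4,"linear": [0,0,2],"spin": 0},{"jaw": 4,"linear": [0,0,2],"spin": 0},{"jaw": 4,"linear": [0,0,1],"spin": 0},{"jaw": 4,"linear": [0,0,1],"spin": 0},{"jaw": 4,"linear": [0,0,0],"spin": 0}])

```text
time_s: 5.9
eef_pos: [0.4887, 0.2479, 0.1196]
ee_rot: [-0.129, -3.136, 0.002]
contact_force: [-0.9, -0.2, 0.0]
finger_gap: 0.471
```

Run:
```python
from h import *
s=robot.state(); print(s["joints"],s["contact_force"])
g=robot.grab_frame("scene"); f=robot.grab_frame("top")
cv2.imwrite("pics/c1.png",np.hstack([cv2.resize(g["image"][170:350,330:530,::-1],(400,360),interpolation=2),cv2.resize(f["image"][130:310,140:340,::-1],(400,360),interpolation=2)]))
```

```text
[ 3.53696375e-01  3.83632064e-01 -2.06384984e-01  9.83733671e-01
 -8.93681600e-05  4.36098516e-01] [-0.88188983 -0.15726705  0.01045087]
```

View pics/c1.png

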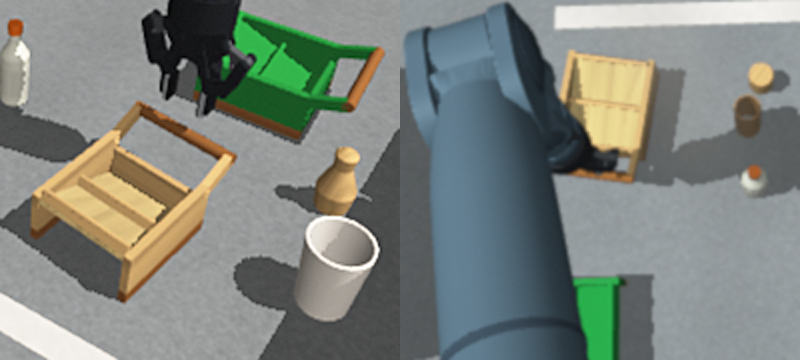

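step_arm(increments=[{"jaw": 4,"linear": [0.1,0,0.8],"spin": 0},{"jaw": 4,"linear": [0,0,0.8],"spin": 0},{"jaw": 4,"linear": [0,0,0.8],"spin": 0},{"jaw": 4,"linear": [0,0,0.2],"spin": 0},{"jaw": 4,"linear": [0,0,0.0],"spin": 0}])

```text
time_s: 6.42
eef_pos: [0.4879, 0.2481, 0.0942]
ee_rot: [-0.127, -3.137, 0.001]
contact_force: [1.1, -0.3, 0.3]
finger_gap: 0.468
```

step_arm(increments=[{"jaw": 4,"linear": [0,0,0.2],"spin": 0},{"jaw": 4,"linear": [0,0,0.2],"spin": 0},{"jaw": 4,"linear": [0,0,0],"spin": 0}])

```text
time_s: 6.67
eef_pos: [0.4888, 0.2484, 0.0911]
ee_rot: [-0.127, -3.139, 0.0]
contact_force: [0.1, 1.1, -1.1]
finger_gap: 0.473
```

step_arm(increments=[{"jaw": 4,"linear": [0,0,0.2],"spin": 0},{"jaw": 4,"linear": [0,0,0.1],"spin": 0},{"jaw": 4,"linear": [0,0,0],"spin": 0}])

```text
time_s: 6.92
eef_pos: [0.4887, 0.2484, 0.0881]
ee_rot: [-0.127, -3.139, 0.0]
contact_force: [-0.6, 0.4, 1.0]
finger_gap: 0.468
```

Run:
```python
import numpy as np
# per-row TCP shift (cm): tool x = toward robot, tool z = down, theta steps
th=np.linspace(0,.88,17); bx=45*np.cos(th)+80*np.sin(th); bz=80*np.cos(th)-45*np.sin(th)
print(np.round(np.c_[th[1:],np.diff(bx)/10,-np.diff(bz)/10,bx[1:],bz[1:]],2))
```

```text
[[6.000e-02 4.300e-01 2.600e-01 4.933e+01 7.741e+01]
 [1.100e-01 4.200e-01 2.800e-01 5.351e+01 7.458e+01]
 [1.600e-01 4.000e-01 3.100e-01 5.753e+01 7.152e+01]
 [2.200e-01 3.800e-01 3.300e-01 6.137e+01 6.825e+01]
 [2.800e-01 3.700e-01 3.500e-01 6.503e+01 6.477e+01]
 [3.300e-01 3.500e-01 3.700e-01 6.850e+01 6.110e+01]
 [3.800e-01 3.300e-01 3.900e-01 7.175e+01 5.724e+01]
 [4.400e-01 3.000e-01 4.000e-01 7.479e+01 5.321e+01]
 [5.000e-01 2.800e-01 4.200e-01 7.760e+01 4.902e+01]
 [5.500e-01 2.600e-01 4.300e-01 8.018e+01 4.468e+01]
 [6.000e-01 2.300e-01 4.500e-01 8.251e+01 4.021e+01]
 [6.600e-01 2.100e-01 4.600e-01 8.460e+01 3.561e+01]
 [7.200e-01 1.800e-01 4.700e-01 8.643e+01 3.090e+01]
 [7.700e-01 1.600e-01 4.800e-01 8.800e+01 2.611e+01]
 [8.200e-01 1.300e-01 4.900e-01 8.930e+01 2.123e+01]
 [8.800e-01 1.000e-01 4.900e-01 9.033e+01 1.629e+01]]
```

step_arm(increments=[{"jaw": 4,"linear": [0,0,0.2],"spin": 0},{"jaw": 4,"linear": [0,0,0],"spin": 0}])

```text
time_s: 7.08
eef_pos: [0.4891, 0.2485, 0.0865]
ee_rot: [0.127, 3.138, 0.0]
contact_force: [0.0, 0.2, 0.9]
finger_gap: 0.464
```

step_arm(increments=[{"jaw": 4,"linear": [0,0,0.2],"spin": 0},{"jaw": 4,"linear": [0,0,0],"spin": 0}])

```text
time_s: 7.25
eef_pos: [0.4882, 0.2487, 0.0856]
ee_rot: [-0.127, -3.139, -0.001]
contact_force: [-4.9, -1.1, 13.1]
finger_gap: 0.467
```

step_arm(increments=[{"jaw": 4,"linear": [0,0,0.2],"spin": 0},{"jaw": 4,"linear": [0,0,0],"spin": 0}])

```text
time_s: 7.42
eef_pos: [0.487, 0.2489, 0.0846]
ee_rot: [-0.126, -3.137, -0.002]
contact_force: [-10.4, -1.2, 22.7]
finger_gap: 0.468
```

step_arm(increments=[{"jaw": 4,"linear": [0.35,0,0.0],"spin": 0},{"jaw": 4,"linear": [0.45,0,0.25],"spin": 0},{"jaw": 4,"linear": [0.43,0,0.28],"spin": 0},{"jaw": 4,"linear": [0.4,0,0.31],"spin": 0},{"jaw": 4,"linear": [0,0,0],"spin": 0}])

```text
time_s: 7.83
eef_pos: [0.4714, 0.2503, 0.0743]
ee_rot: [-0.126, -3.138, -0.002]
contact_force: [-2.9, 1.3, 8.0]
finger_gap: 0.469
```

Run:
```python
from h import *
s=robot.state(); print(s["eef_pos"],s["contact_force"])
g=robot.grab_frame("scene")
cv2.imwrite("pics/c2.png",cv2.resize(g["image"][150:350,330:530,::-1],(500,500),interpolation=2))
```

```text
[0.47144722 0.25032234 0.07432776] [-2.8787691   1.2605679   8.00668851]
```

View pics/c2.png

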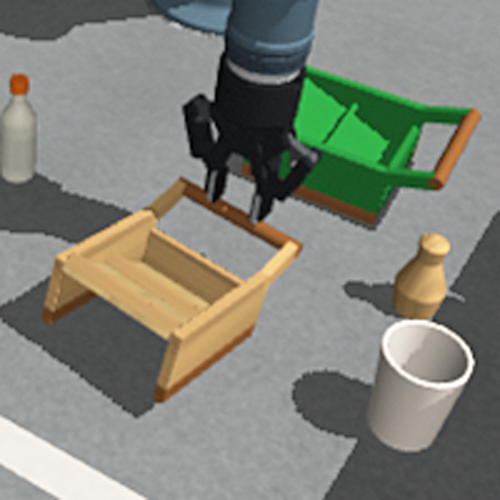

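step_arm(increments=[{"jaw": 4,"linear": [0.4,0,0.35],"spin": 0},{"jaw": 4,"linear": [0.38,0,0.37],"spin": 0},{"jaw": 4,"linear": [0.36,0,0.39],"spin": 0},{"jaw": 4,"linear": [0.33,0,0.4],"spin": 0},{"jaw": 4,"linear": [0,0,0],"spin": 0}])

```text
time_s: 8.3
eef_pos: [0.4561, 0.2515, 0.0585]
ee_rot: [-0.126, -3.137, -0.002]
contact_force: [-3.7, 2.4, 5.1]
finger_gap: 0.471
```

step_arm(increments=[{"jaw": 4,"linear": [0.3,0,0.42],"spin": 0},{"jaw": 4,"linear": [0.28,0,0.43],"spin": 0},{"jaw": 4,"linear": [0.25,0,0.45],"spin": 0},{"jaw": 4,"linear": [0.23,0,0.46],"spin": 0},{"jaw": 4,"linear": [0,0,0],"spin": 0}])

```text
time_s: 8.72
eef_pos: [0.4467, 0.2515, 0.0402]
ee_rot: [-0.127, -3.138, 0.002]
contact_force: [-1.2, -0.0, 1.5]
finger_gap: 0.469
```

step_arm(increments=[{"jaw": 4,"linear": [0.2,0,0.42],"spin": 0},{"jaw": 4,"linear": [0.17,0,0.42],"spin": 0},{"jaw": 4,"linear": [0.14,0,0.42],"spin": 0},{"jaw": 4,"linear": [0.1,0,0.35],"spin": 0},{"jaw": 4,"linear": [0,0,0],"spin": 0}])

```text
time_s: 9.13
eef_pos: [0.4407, 0.2519, 0.0241]
ee_rot: [-0.127, -3.138, 0.002]
contact_force: [0.6, -1.0, 1.0]
finger_gap: 0.466
```

Run:
```python
from h import *
s=robot.state(); print(s["eef_pos"],s["contact_force"])
g=robot.grab_frame("scene")
cv2.imwrite("pics/c3.png",cv2.resize(g["image"][150:350,330:530,::-1],(500,500),interpolation=2))
```

```text
[0.44071879 0.25187186 0.02407047] [ 0.62751925 -0.95359729  0.95120828]
```

View pics/c3.png

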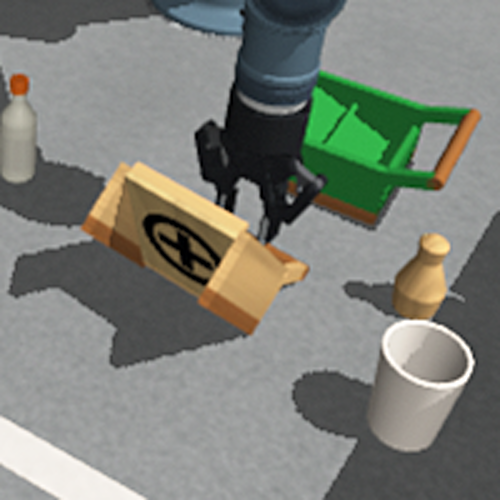

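step_arm(increments=[{"jaw": 4,"linear": [0,0,0],"spin": 0},{"jaw": 4,"linear": [0,0,0],"spin": 0},{"jaw": 4,"linear": [0,0,0],"spin": 0},{"jaw": 4,"linear": [0,0,0],"spin": 0},{"jaw": 4,"linear": [0,0,0],"spin": 0},{"jaw": 4,"linear": [0,0,0],"spin": 0},{"jaw": 4,"linear": [0,0,0],"spin": 0},{"jaw": 4,"linear": [0,0,0],"spin": 0}])

```text
time_s: 9.85
eef_pos: [0.4414, 0.2522, 0.0251]
ee_rot: [0.127, 3.139, -0.0]
contact_force: [-0.1, -0.4, 1.2]
finger_gap: 0.469
```

step_arm(increments=[{"jaw": 4,"linear": [0,0,0],"spin": 0},{"jaw": 4,"linear": [0,0,0],"spin": 0},{"jaw": 4,"linear": [0,0,0],"spin": 0},{"jaw": 4,"linear": [0,0,0],"spin": 0},{"jaw": 4,"linear": [-0.1,0,-0.35],"spin": 0},{"jaw": 4,"linear": [-0.14,0,-0.42],"spin": 0},{"jaw": 4,"linear": [-0.17,0,-0.42],"spin": 0},{"jaw": 4,"linear": [-0.2,0,-0.42],"spin": 0}])

```text
time_s: 10.52
eef_pos: [0.4475, 0.2517, 0.0418]
ee_rot: [0.127, 3.139, -0.0]
contact_force: [0.1, -1.7, 2.4]
finger_gap: 0.47
```

step_arm(increments=[{"jaw": 4,"linear": [-0.23,0,-0.42],"spin": 0},{"jaw": 4,"linear": [-0.25,0,-0.42],"spin": 0},{"jaw": 4,"linear": [-0.28,0,-0.4],"spin": 0},{"jaw": 4,"linear": [-0.3,0,-0.4],"spin": 0},{"jaw": 4,"linear": [0,0,0],"spin": 0}])

```text
time_s: 10.93
eef_pos: [0.4588, 0.2508, 0.0587]
ee_rot: [0.128, 3.138, -0.0]
contact_force: [-2.3, -2.1, 4.5]
finger_gap: 0.467
```

step_arm(increments=[{"jaw": 4,"linear": [-0.33,0,-0.39],"spin": 0},{"jaw": 4,"linear": [-0.35,0,-0.37],"spin": 0},{"jaw": 4,"linear": [-0.37,0,-0.35],"spin": 0},{"jaw": 4,"linear": [-0.38,0,-0.33],"spin": 0},{"jaw": 4,"linear": [-0.4,0,-0.31],"spin": 0},{"jaw": 4,"linear": [0,0,0],"spin": 0}])

```text
time_s: 11.43
eef_pos: [0.4773, 0.2489, 0.0767]
ee_rot: [0.128, 3.137, -0.002]
contact_force: [-3.6, -4.3, 9.5]
finger_gap: 0.471
```

step_arm(increments=[{"jaw": 4,"linear": [-0.35,0,-0.25],"spin": 0},{"jaw": 4,"linear": [-0.3,0,-0.2],"spin": 0},{"jaw": 4,"linear": [-0.25,0,-0.18],"spin": 0},{"jaw": 4,"linear": [-0.2,0,-0.15],"spin": 0},{"jaw": 4,"linear": [0,0,-0.15],"spin": 0},{"jaw": 4,"linear": [0,0,-0.15],"spin": 0},{"jaw": 4,"linear": [0,0,0],"spin": 0}])

```text
time_s: 12.02
eef_pos: [0.4879, 0.2492, 0.0864]
ee_rot: [0.127, 3.138, 0.002]
contact_force: [0.4, 0.8, 3.1]
finger_gap: 0.471
```

step_arm(increments=[{"jaw": 4,"linear": [0,0,-0.3],"spin": 0},{"jaw": 4,"linear": [0,0,-0.6],"spin": 0},{"jaw": 4,"linear": [0,0,-1],"spin": 0},{"jaw": 4,"linear": [0,0,-3],"spin": 0},{"jaw": 4,"linear": [0,0,-3],"spin": 0},{"jaw": 4,"linear": [0,0,-3],"spin": 0},{"jaw": 4,"linear": [0,0,0],"spin": 0}])

```text
time_s: 12.6
eef_pos: [0.4903, 0.25, 0.202]
ee_rot: [0.126, 3.129, 0.007]
contact_force: [0.7, 0.4, 1.0]
finger_gap: 0.471
```

Run:
```python
from h import *
fs={n:robot.grab_frame(n) for n in("top","scene")}
for n,f in fs.items():
    for l,z in (("tray_plain_bar",.08),("tray_plain_near",0),("tray_plain_far",0),("tray_plain",0)):
        for r in robot.spot_point(f,l): print(n,l,np.round(r["centre"]),round(r["confidence"],2),np.round(at(f,r["centre"],z),3))
f,g=fs["top"],fs["scene"]
cv2.imwrite("pics/c4.png",np.hstack([cv2.resize(g["image"][130:230,210:320,::-1],(440,400),interpolation=2),cv2.resize(f["image"][165:255,345:425,::-1],(356,400),interpolation=2)]))
```

```text
top tray_plain_bar [385. 238.] 0.78 [ 0.43 -0.21  0.08]
top tray_plain_bar [244. 184.] 0.63 [0.591 0.224 0.08 ]
top tray_plain_near [386. 204.] 0.59 [ 0.556 -0.231  0.   ]
top tray_plain_near [383. 225.] 0.58 [ 0.484 -0.219  0.   ]
top tray_plain [385. 206.] 0.79 [ 0.547 -0.226  0.   ]
top tray_plain [236. 216.] 0.26 [0.503 0.261 0.   ]
scene tray_plain_bar [291. 160.] 0.89 [ 0.429 -0.218  0.08 ]
scene tray_plain_bar [264. 203.] 0.34 [ 0.629 -0.136  0.08 ]
scene tray_plain_near [282. 189.] 0.74 [ 0.475 -0.216  0.   ]
scene tray_plain_far [240. 212.] 0.94 [ 0.632 -0.238  0.   ]
scene tray_plain [263. 201.] 0.93 [ 0.555 -0.221  0.   ]
```

View pics/c4.png

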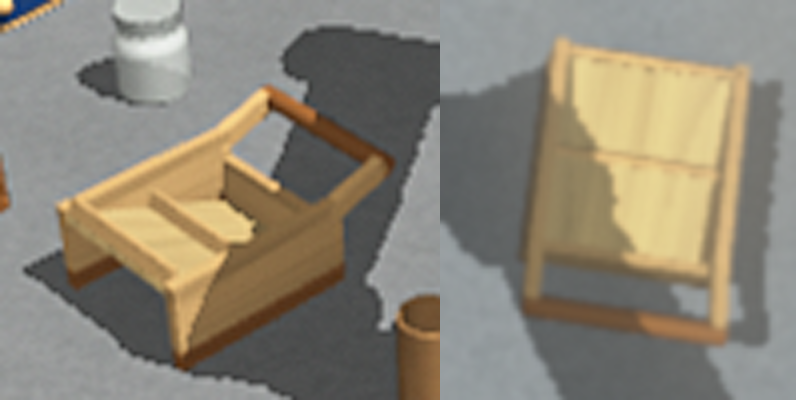

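step_arm(increments=[{"jaw": 4,"linear": [0.14,-3.34,0],"spin": 0},{"jaw": 4,"linear": [0.14,-3.34,0],"spin": 0},{"jaw": 4,"linear": [0.14,-3.34,0],"spin": 0},{"jaw": 4,"linear": [0.14,-3.34,0],"spin": 0},{"jaw": 4,"linear": [0.14,-3.34,0],"spin": 0},{"jaw": 4,"linear": [0.14,-3.34,0],"spin": 0},{"jaw": 4,"linear": [0.14,-3.34,0],"spin": 0}])

```text
time_s: 13.68
eef_pos: [0.4577, 0.0149, 0.1946]
ee_rot: [-0.127, -3.139, 0.0]
contact_force: [0.4, 0.9, 0.7]
finger_gap: 0.467
```

step_arm(increments=[{"jaw": 4,"linear": [0.14,-3.34,0],"spin": 0},{"jaw": 4,"linear": [0.14,-3.34,0],"spin": 0},{"jaw": 4,"linear": [0.14,-3.34,0],"spin": 0},{"jaw": 4,"linear": [0.14,-3.34,0],"spin": 0},{"jaw": 4,"linear": [0.14,-3.34,0],"spin": 0},{"jaw": 4,"linear": [0.14,-3.34,0],"spin": 0},{"jaw": 4,"linear": [0.14,-3.34,0],"spin": 0}])

```text
time_s: 14.27
eef_pos: [0.4291, -0.2174, 0.1947]
ee_rot: [-0.127, -3.139, -0.0]
contact_force: [0.9, -0.8, 0.5]
finger_gap: 0.469
```

step_arm(increments=[{"jaw": 4,"linear": [0,0,2],"spin": 0},{"jaw": 4,"linear": [0,0,2],"spin": 0},{"jaw": 4,"linear": [0,0,2],"spin": 0},{"jaw": 4,"linear": [0,0,2],"spin": 0},{"jaw": 4,"linear": [0,0,1],"spin": 0},{"jaw": 4,"linear": [0,0,0],"spin": 0}])

```text
time_s: 14.77
eef_pos: [0.4275, -0.2146, 0.1022]
ee_rot: [-0.127, -3.134, -0.005]
contact_force: [0.6, 0.4, 0.5]
finger_gap: 0.471
```

step_arm(increments=[{"jaw": 4,"linear": [-0.4,0,0],"spin": 0},{"jaw": 4,"linear": [0,0,0.6],"spin": 0},{"jaw": 4,"linear": [0,0,0.6],"spin": 0},{"jaw": 4,"linear": [0,0,0.2],"spin": 0},{"jaw": 4,"linear": [0,0,0],"spin": 0}])

```text
time_s: 15.18
eef_pos: [0.4335, -0.216, 0.0906]
ee_rot: [-0.127, -3.139, -0.0]
contact_force: [-0.5, -0.3, 0.1]
finger_gap: 0.473
```

Run:
```python
from h import *
g=robot.grab_frame("scene")
cv2.imwrite("pics/c5.png",cv2.resize(g["image"][100:230,200:330,::-1],(520,520),interpolation=2))
```

```text
(no output)
```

View pics/c5.png

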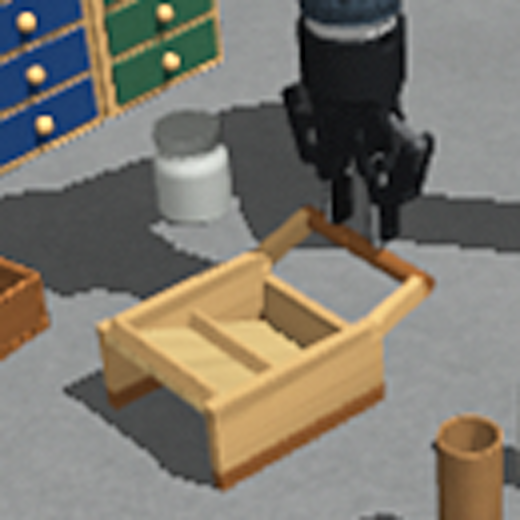

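The fingertips are just above the right bar, so I can press.

step_arm(increments=[{"jaw": 4,"linear": [0,0,0.2],"spin": 0},{"jaw": 4,"linear": [0,0,0.2],"spin": 0},{"jaw": 4,"linear": [0,0,0],"spin": 0}])

```text
time_s: 15.48
eef_pos: [0.4336, -0.2162, 0.0867]
ee_rot: [-0.127, -3.139, 0.0]
contact_force: [-0.2, 1.3, -0.3]
finger_gap: 0.471
```

step_arm(increments=[{"jaw": 4,"linear": [0,0,0.2],"spin": 0},{"jaw": 4,"linear": [0,0,0],"spin": 0}])

```text
time_s: 15.65
eef_pos: [0.4331, -0.2162, 0.0858]
ee_rot: [-0.127, -3.138, 0.001]
contact_force: [-3.4, 1.9, 11.7]
finger_gap: 0.469
```

step_arm(increments=[{"jaw": 4,"linear": [0.1,0,0.2],"spin": 0},{"jaw": 4,"linear": [0.35,0,0.0],"spin": 0},{"jaw": 4,"linear": [0.45,0,0.25],"spin": 0},{"jaw": 4,"linear": [0.43,0,0.28],"spin": 0},{"jaw": 4,"linear": [0.4,0,0.31],"spin": 0},{"jaw": 4,"linear": [0,0,0],"spin": 0}])

```text
time_s: 16.15
eef_pos: [0.4158, -0.2141, 0.0745]
ee_rot: [-0.127, -3.139, -0.002]
contact_force: [-0.6, 2.8, 5.3]
finger_gap: 0.47
```

step_arm(increments=[{"jaw": 4,"linear": [0.4,0,0.35],"spin": 0},{"jaw": 4,"linear": [0.38,0,0.37],"spin": 0},{"jaw": 4,"linear": [0.36,0,0.39],"spin": 0},{"jaw": 4,"linear": [0.33,0,0.4],"spin": 0},{"jaw": 4,"linear": [0,0,0],"spin": 0}])

```text
time_s: 16.57
eef_pos: [0.4007, -0.2127, 0.0588]
ee_rot: [-0.127, -3.137, -0.002]
contact_force: [-1.8, 3.3, 4.7]
finger_gap: 0.467
```

Same profile as on the left tray.

step_arm(increments=[{"jaw": 4,"linear": [0.3,0,0.42],"spin": 0},{"jaw": 4,"linear": [0.28,0,0.43],"spin": 0},{"jaw": 4,"linear": [0.25,0,0.45],"spin": 0},{"jaw": 4,"linear": [0.23,0,0.46],"spin": 0},{"jaw": 4,"linear": [0,0,0],"spin": 0}])

```text
time_s: 16.98
eef_pos: [0.3906, -0.2127, 0.0409]
ee_rot: [-0.128, -3.138, -0.0]
contact_force: [-0.2, 1.0, 1.9]
finger_gap: 0.466
```

step_arm(increments=[{"jaw": 4,"linear": [0.2,0,0.42],"spin": 0},{"jaw": 4,"linear": [0.17,0,0.42],"spin": 0},{"jaw": 4,"linear": [0.14,0,0.42],"spin": 0},{"jaw": 4,"linear": [0.1,0,0.35],"spin": 0},{"jaw": 4,"linear": [0,0,0],"spin": 0}])

```text
time_s: 17.4
eef_pos: [0.3847, -0.2122, 0.0249]
ee_rot: [-0.128, -3.138, -0.0]
contact_force: [0.5, 0.2, 1.0]
finger_gap: 0.47
```

Run:
```python
from h import *
g=robot.grab_frame("scene"); s=robot.state(); print(s["eef_pos"],s["contact_force"])
cv2.imwrite("pics/c6.png",cv2.resize(g["image"][100:230,200:330,::-1],(520,520),interpolation=2))
```

```text
[ 0.38489122 -0.212261    0.02526999] [0.32402378 0.38009892 0.39844652]
```

View pics/c6.png

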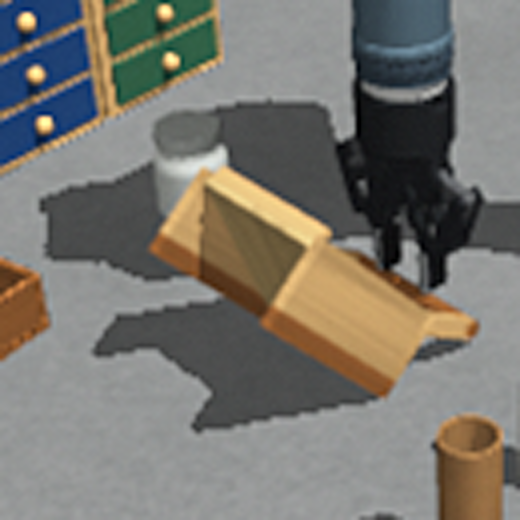

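The underside here is bare, so the left tray is the stamped one. I'll hold, then let this one down.

step_arm(increments=[{"jaw": 4,"linear": [0,0,0],"spin": 0},{"jaw": 4,"linear": [0,0,0],"spin": 0},{"jaw": 4,"linear": [0,0,0],"spin": 0},{"jaw": 4,"linear": [0,0,0],"spin": 0},{"jaw": 4,"linear": [0,0,0],"spin": 0},{"jaw": 4,"linear": [0,0,0],"spin": 0},{"jaw": 4,"linear": [0,0,0],"spin": 0},{"jaw": 4,"linear": [0,0,0],"spin": 0}])

```text
time_s: 18.12
eef_pos: [0.3853, -0.2124, 0.0258]
ee_rot: [0.127, 3.139, -0.0]
contact_force: [-1.6, 0.4, 1.1]
finger_gap: 0.468
```

step_arm(increments=[{"jaw": 4,"linear": [0,0,0],"spin": 0},{"jaw": 4,"linear": [0,0,0],"spin": 0},{"jaw": 4,"linear": [0,0,0],"spin": 0},{"jaw": 4,"linear": [0,0,0],"spin": 0},{"jaw": 4,"linear": [-0.1,0,-0.35],"spin": 0},{"jaw": 4,"linear": [-0.14,0,-0.42],"spin": 0},{"jaw": 4,"linear": [-0.17,0,-0.42],"spin": 0},{"jaw": 4,"linear": [-0.2,0,-0.42],"spin": 0}])

```text
time_s: 18.78
eef_pos: [0.3917, -0.213, 0.0425]
ee_rot: [0.127, 3.138, -0.001]
contact_force: [-0.3, 0.5, 1.4]
finger_gap: 0.468
```

step_arm(increments=[{"jaw": 4,"linear": [-0.23,0,-0.42],"spin": 0},{"jaw": 4,"linear": [-0.25,0,-0.42],"spin": 0},{"jaw": 4,"linear": [-0.28,0,-0.4],"spin": 0},{"jaw": 4,"linear": [-0.3,0,-0.4],"spin": 0},{"jaw": 4,"linear": [0,0,0],"spin": 0}])

```text
time_s: 19.2
eef_pos: [0.4029, -0.2144, 0.0594]
ee_rot: [0.127, 3.138, -0.002]
contact_force: [-1.4, 0.5, 2.6]
finger_gap: 0.472
```

step_arm(increments=[{"jaw": 4,"linear": [-0.33,0,-0.39],"spin": 0},{"jaw": 4,"linear": [-0.35,0,-0.37],"spin": 0},{"jaw": 4,"linear": [-0.37,0,-0.35],"spin": 0},{"jaw": 4,"linear": [-0.38,0,-0.33],"spin": 0},{"jaw": 4,"linear": [-0.4,0,-0.31],"spin": 0},{"jaw": 4,"linear": [0,0,0],"spin": 0}])

```text
time_s: 19.7
eef_pos: [0.4216, -0.2163, 0.0773]
ee_rot: [0.127, 3.137, -0.004]
contact_force: [-3.2, -1.4, 8.0]
finger_gap: 0.465
```

step_arm(increments=[{"jaw": 4,"linear": [-0.35,0,-0.25],"spin": 0},{"jaw": 4,"linear": [-0.3,0,-0.2],"spin": 0},{"jaw": 4,"linear": [-0.25,0,-0.18],"spin": 0},{"jaw": 4,"linear": [-0.2,0,-0.15],"spin": 0},{"jaw": 4,"linear": [0,0,-0.15],"spin": 0},{"jaw": 4,"linear": [0,0,-0.15],"spin": 0},{"jaw": 4,"linear": [0,0,0],"spin": 0}])

```text
time_s: 20.28
eef_pos: [0.4308, -0.2154, 0.0864]
ee_rot: [-0.127, -3.138, -0.002]
contact_force: [1.4, -0.0, 3.0]
finger_gap: 0.463
```

step_arm(increments=[{"jaw": 5,"linear": [0,0,-0.3],"spin": 0},{"jaw": 5,"linear": [0,0,-0.6],"spin": 0},{"jaw": 5,"linear": [0,0,-1],"spin": 0},{"jaw": 5,"linear": [0,0,-3],"spin": 0},{"jaw": 5,"linear": [0,0,-3],"spin": 0},{"jaw": 5,"linear": [0,0,-3.5],"spin": 0},{"jaw": 5,"linear": [0,0,0],"spin": 0}])

```text
time_s: 20.87
eef_pos: [0.4338, -0.2177, 0.207]
ee_rot: [0.127, 3.131, -0.008]
contact_force: [0.9, -0.8, 0.9]
finger_gap: 0.585
```

step_arm(increments=[{"jaw": 5,"linear": [0.24,3.3,0],"spin": 0},{"jaw": 5,"linear": [0.24,3.3,0],"spin": 0},{"jaw": 5,"linear": [0.24,3.3,0],"spin": 0},{"jaw": 5,"linear": [0.24,3.3,0],"spin": 0},{"jaw": 5,"linear": [0.24,3.3,0],"spin": 0},{"jaw": 5,"linear": [0.24,3.3,0],"spin": 0},{"jaw": 5,"linear": [0.24,3.3,0],"spin": 0}])

```text
time_s: 21.45
eef_pos: [0.4321, 0.0172, 0.2005]
ee_rot: [-0.128, -3.138, -0.0]
contact_force: [0.5, 0.4, -0.6]
finger_gap: 0.586
```

step_arm(increments=[{"jaw": 5,"linear": [0.24,3.3,0],"spin": 0},{"jaw": 5,"linear": [0.24,3.3,0],"spin": 0},{"jaw": 5,"linear": [0.24,3.3,0],"spin": 0},{"jaw": 5,"linear": [0.24,3.3,0],"spin": 0},{"jaw": 5,"linear": [0.24,3.3,0],"spin": 0},{"jaw": 5,"linear": [0.24,3.3,0],"spin": 0},{"jaw": 5,"linear": [0.24,3.3,0],"spin": 0},{"jaw": 5,"linear": [0,0,0],"spin": 0}])

```text
time_s: 22.12
eef_pos: [0.4343, 0.252, 0.2003]
ee_rot: [-0.118, -3.139, -0.004]
contact_force: [0.3, 0.6, -0.2]
finger_gap: 0.585
```

Run:
```python
from h import *
g=robot.grab_frame("scene"); f=robot.grab_frame("top")
cv2.imwrite("pics/c7.png",np.hstack([cv2.resize(g["image"][170:370,330:530,::-1],(400,400),interpolation=2),cv2.resize(f["image"][120:260,190:330,::-1],(400,400),interpolation=2)]))
for n,f in (("s",g),("t",f)):
  for l,z in(("tray_stamped_bar",.08),("tray_stamped_far",0),("tray_stamped_near",0),("tray_stamped",0),("line",0)):
    for r in robot.spot_point(f,l): print(n,l,round(r["confidence"],2),np.round(at(f,r["centre"],z),3))
```

```text
s tray_stamped_bar 0.95 [0.246 0.382 0.08 ]
s tray_stamped_bar 0.21 [0.601 0.283 0.08 ]
s tray_stamped_near 0.74 [0.542 0.251 0.   ]
s tray_stamped_near 0.69 [ 0.475 -0.206  0.   ]
s tray_stamped_near 0.58 [0.265 0.336 0.   ]
s tray_stamped 0.58 [0.604 0.235 0.   ]
s tray_stamped 0.57 [0.263 0.272 0.   ]
s tray_stamped 0.4 [ 0.63  -0.478  0.   ]
s line 0.65 [ 0.795 -0.003  0.   ]
s line 0.55 [0.588 0.003 0.   ]
t tray_stamped_bar 0.74 [0.484 0.243 0.08 ]
t tray_stamped_bar 0.69 [0.519 0.226 0.08 ]
t tray_stamped_near 0.82 [0.248 0.342 0.   ]
t tray_stamped_near 0.64 [0.534 0.249 0.   ]
t tray_stamped 0.97 [0.604 0.243 0.   ]
t tray_stamped 0.6 [0.259 0.256 0.   ]
t line 0.7 [ 0.786 -0.015  0.   ]
```

View pics/c7.png

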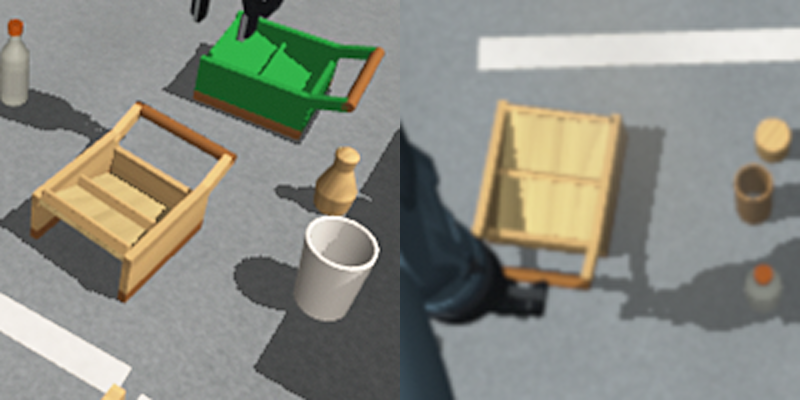

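step_arm(increments=[{"jaw": 5,"linear": [0,-0.3,2.5],"spin": 0},{"jaw": 5,"linear": [0,0,2.5],"spin": 0},{"jaw": 5,"linear": [0,0,2.5],"spin": 0},{"jaw": 5,"linear": [0,0,2.5],"spin": 0},{"jaw": 5,"linear": [0,0,2],"spin": 0},{"jaw": 5,"linear": [0,0,1.5],"spin": 0},{"jaw": 5,"linear": [0,0,0],"spin": 0}])

```text
time_s: 23.3
eef_pos: [0.432, 0.2429, 0.0624]
ee_rot: [-0.127, -3.133, 0.004]
contact_force: [-0.8, -1.1, 0.0]
finger_gap: 0.587
```

step_arm(increments=[{"jaw": 5,"linear": [-0.6,0,0],"spin": 0},{"jaw": 5,"linear": [-0.6,0,0],"spin": 0},{"jaw": 5,"linear": [-0.6,0,0],"spin": 0},{"jaw": 5,"linear": [-0.4,0,0],"spin": 0},{"jaw": 5,"linear": [-0.3,0,0],"spin": 0},{"jaw": 5,"linear": [-0.3,0,0],"spin": 0},{"jaw": 5,"linear": [-0.3,0,0],"spin": 0}])

```text
time_s: 23.88
eef_pos: [0.4661, 0.2417, 0.0658]
ee_rot: [0.127, 3.139, 0.0]
contact_force: [-0.4, 0.3, 0.1]
finger_gap: 0.584
```

step_arm(increments=[{"jaw": 5,"linear": [-0.3,0,0],"spin": 0},{"jaw": 5,"linear": [-0.3,0,0],"spin": 0},{"jaw": 5,"linear": [-0.3,0,0],"spin": 0},{"jaw": 5,"linear": [-0.3,0,0],"spin": 0},{"jaw": 5,"linear": [-0.3,0,0],"spin": 0}])

```text
time_s: 24.3
eef_pos: [0.4778, 0.2398, 0.0649]
ee_rot: [-0.127, -3.134, 0.002]
contact_force: [-6.4, -1.0, 5.3]
finger_gap: 0.585
```

step_arm(increments=[{"jaw": 5,"linear": [0.8,0,0],"spin": 0},{"jaw": 5,"linear": [0.2,0.7,0.8],"spin": 0},{"jaw": 5,"linear": [0,0,0],"spin": 0},{"jaw": 5,"linear": [-0.4,0,0],"spin": 0},{"jaw": 5,"linear": [-0.4,0,0],"spin": 0},{"jaw": 5,"linear": [-0.2,0,0],"spin": 0},{"jaw": 5,"linear": [-0.2,0,0],"spin": 0}])

```text
time_s: 24.88
eef_pos: [0.4821, 0.2472, 0.0572]
ee_rot: [-0.127, -3.136, 0.0]
contact_force: [-6.0, 0.3, 2.6]
finger_gap: 0.588
```

step_arm(increments=[{"jaw": 5,"linear": [-0.3,0,0],"spin": 0},{"jaw": 5,"linear": [-0.3,0,0],"spin": 0},{"jaw": 5,"linear": [-0.3,0,0],"spin": 0}])

```text
time_s: 25.13
eef_pos: [0.4912, 0.2464, 0.0572]
ee_rot: [-0.127, -3.137, 0.0]
contact_force: [-4.7, 1.5, 1.6]
finger_gap: 0.586
```

step_arm(increments=[{"jaw": 5,"linear": [-0.3,0,0],"spin": 0},{"jaw": 5,"linear": [-0.3,0,0],"spin": 0},{"jaw": 5,"linear": [-0.3,0,0],"spin": 0}])

```text
time_s: 25.38
eef_pos: [0.5013, 0.2457, 0.0573]
ee_rot: [-0.127, -3.139, 0.0]
contact_force: [-2.2, -0.3, -0.7]
finger_gap: 0.583
```

step_arm(increments=[{"jaw": 5,"linear": [-0.4,0,0],"spin": 0},{"jaw": 5,"linear": [-0.4,0,0],"spin": 0},{"jaw": 5,"linear": [-0.4,0,0],"spin": 0},{"jaw": 5,"linear": [-0.4,0,0],"spin": 0},{"jaw": 5,"linear": [-0.4,0,0],"spin": 0},{"jaw": 5,"linear": [-0.4,0,0],"spin": 0},{"jaw": 5,"linear": [-0.4,0,0],"spin": 0}])

```text
time_s: 25.97
eef_pos: [0.5294, 0.2435, 0.0574]
ee_rot: [0.127, 3.139, -0.0]
contact_force: [-2.6, 0.0, -1.6]
finger_gap: 0.582
```

step_arm(increments=[{"jaw": 5,"linear": [-0.4,0,0],"spin": 0},{"jaw": 5,"linear": [-0.4,0,0],"spin": 0},{"jaw": 5,"linear": [-0.4,0,0],"spin": 0},{"jaw": 5,"linear": [-0.4,0,0],"spin": 0},{"jaw": 5,"linear": [-0.4,0,0],"spin": 0},{"jaw": 5,"linear": [-0.3,0,0],"spin": 0},{"jaw": 5,"linear": [0,0,0],"spin": 0}])

```text
time_s: 26.55
eef_pos: [0.5531, 0.2416, 0.0576]
ee_rot: [0.128, 3.138, -0.0]
contact_force: [-0.9, 0.3, -1.1]
finger_gap: 0.584
```

Run:
```python
from h import *
g=robot.grab_frame("scene"); f=robot.grab_frame("top")
cv2.imwrite("pics/c8.png",np.hstack([cv2.resize(g["image"][220:370,290:440,::-1],(400,400),interpolation=2),cv2.resize(f["image"][110:220,200:310,::-1],(400,400),interpolation=2)]))
```

```text
(no output)
```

View pics/c8.png

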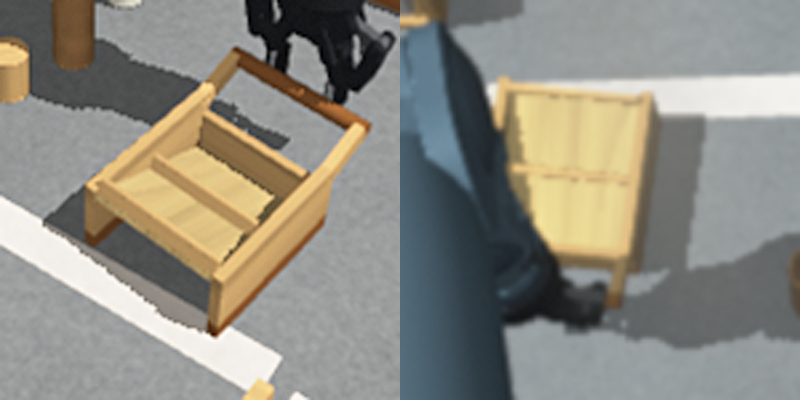

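Run:
```python
from h import *
g=robot.grab_frame("scene"); f=robot.grab_frame("top")
c=lambda u,v:(290+u*.375,220+v*.375)
a,b=at(g,c(213,335),0),at(g,c(92,244),0); print("corners",a,b,"mid",(a+b)/2)
for p in((0,197),(283,355),(0,246),(247,390)):print("tape",at(g,c(*p),0))
d=lambda u,v:(200+u*.275,110+v*.275)
for p in((0+105,83),(247,92)):print("far top",at(f,d(*p),.072))
for p in((350,76),(350,116)):print("tape",at(f,d(*p),0))
```

```text
corners [7.69772959e-01 2.93911118e-01 1.11022302e-16] [7.59317879e-01 1.66771382e-01 1.11022302e-16] mid [7.64545419e-01 2.30341250e-01 1.11022302e-16]
tape [0.76911636 0.07298297 0.        ]
tape [ 7.51378972e-01  3.45661576e-01 -1.11022302e-16]
tape [0.8083372 0.1074398 0.       ]
tape [0.79340879 0.33943074 0.        ]
far top [0.76393559 0.28781998 0.072     ]
far top [0.75810798 0.16078879 0.072     ]
tape [0.8071453  0.07438961 0.        ]
tape [0.76662524 0.07301678 0.        ]
```

step_arm(increments=[{"jaw": 5,"linear": [-0.3,0,0],"spin": 0},{"jaw": 5,"linear": [-0.3,0,0],"spin": 0},{"jaw": 5,"linear": [-0.3,0,0],"spin": 0},{"jaw": 5,"linear": [-0.3,0,0],"spin": 0},{"jaw": 5,"linear": [-0.3,0,0],"spin": 0},{"jaw": 5,"linear": [-0.1,0,0],"spin": 0},{"jaw": 5,"linear": [0,0,0],"spin": 0},{"jaw": 5,"linear": [0,0,0],"spin": 0}])

```text
time_s: 27.42
eef_pos: [0.5667, 0.2407, 0.0577]
ee_rot: [-0.126, -3.137, -0.0]
contact_force: [-5.3, 0.7, 4.3]
finger_gap: 0.585
```

step_arm(increments=[{"jaw": 5,"linear": [0.3,0,0],"spin": 0},{"jaw": 5,"linear": [1,0,0],"spin": 0},{"jaw": 5,"linear": [2,0,0],"spin": 0},{"jaw": 5,"linear": [2,0,0],"spin": 0},{"jaw": 5,"linear": [0,0,-3],"spin": 0},{"jaw": 5,"linear": [0,0,-3],"spin": 0},{"jaw": 5,"linear": [0,0,-3],"spin": 0},{"jaw": 5,"linear": [0,0,-3],"spin": 0}])

```text
time_s: 28.08
eef_pos: [0.5152, 0.2446, 0.1789]
ee_rot: [0.127, 3.138, -0.0]
contact_force: [-0.3, -0.3, -0.9]
finger_gap: 0.585
```

step_arm(increments=[{"jaw": 5,"linear": [1.5,-3,0],"spin": 0},{"jaw": 5,"linear": [1.5,-3,0],"spin": 0},{"jaw": 5,"linear": [1.5,-3,0],"spin": 0},{"jaw": 5,"linear": [0,-3,0],"spin": 0},{"jaw": 5,"linear": [0,-3,0],"spin": 0},{"jaw": 5,"linear": [0,-3,0],"spin": 0},{"jaw": 5,"linear": [0,-3,0],"spin": 0},{"jaw": 5,"linear": [0,0,0],"spin": 0}])

```text
time_s: 28.75
eef_pos: [0.4536, 0.0347, 0.1779]
ee_rot: [0.136, 3.137, -0.005]
contact_force: [0.4, -0.2, -0.3]
finger_gap: 0.587
```

Run:
```python
from h import *
g=robot.grab_frame("scene"); f=robot.grab_frame("top")
cv2.imwrite("pics/c9.png",np.hstack([cv2.resize(g["image"][220:370,290:440,::-1],(400,400),interpolation=2),cv2.resize(f["image"][110:260,180:430,::-1],(400,240),interpolation=2).repeat(1,0) if 0 else cv2.copyMakeBorder(cv2.resize(f["image"][110:260,190:430,::-1],(400,250),interpolation=2),0,150,0,0,cv2.BORDER_CONSTANT)]))
for l in ("glue","tube","weight","cup","jar","bead_box","skittle","tray_plain","tray_plain_bar"):
  for n,k in (("s",g),("t",f)):
    for r in robot.spot_point(k,l)[:2]: print(n,l,round(r["confidence"],2),np.round(at(k,r["centre"],.08 if "bar" in l else 0),3))
```

```text
s glue 0.61 [ 0.488 -0.016  0.   ]
s glue 0.36 [ 0.479 -0.208  0.   ]
s tube 0.56 [0.589 0.013 0.   ]
s tube 0.54 [ 0.62  -0.251 -0.   ]
s weight 0.66 [ 0.661 -0.014 -0.   ]
s weight 0.34 [0.633 0.248 0.   ]
t weight 0.65 [0.698 0.234 0.   ]
s cup 0.75 [0.55  0.462 0.   ]
t cup 0.66 [0.556 0.468 0.   ]
s jar 0.64 [ 0.392 -0.463  0.   ]
s jar 0.43 [ 0.636 -0.468  0.   ]
t jar 0.6 [ 0.378 -0.453  0.   ]
t jar 0.35 [ 0.549 -0.23   0.   ]
s bead_box 0.97 [ 0.634 -0.464  0.   ]
s bead_box 0.3 [ 0.474 -0.213  0.   ]
t bead_box 0.64 [ 0.617 -0.479  0.   ]
s skittle 0.57 [0.401 0.424 0.   ]
s skittle 0.55 [ 0.493 -0.006  0.   ]
t skittle 0.73 [ 0.787 -0.021  0.   ]
t skittle 0.49 [0.409 0.424 0.   ]
s tray_plain 0.74 [ 0.558 -0.217  0.   ]
s tray_plain 0.42 [0.705 0.239 0.   ]
t tray_plain 0.81 [ 0.554 -0.224  0.   ]
s tray_plain_bar 0.58 [ 0.441 -0.21   0.08 ]
t tray_plain_bar 0.8 [ 0.435 -0.218  0.08 ]
```

View pics/c9.png

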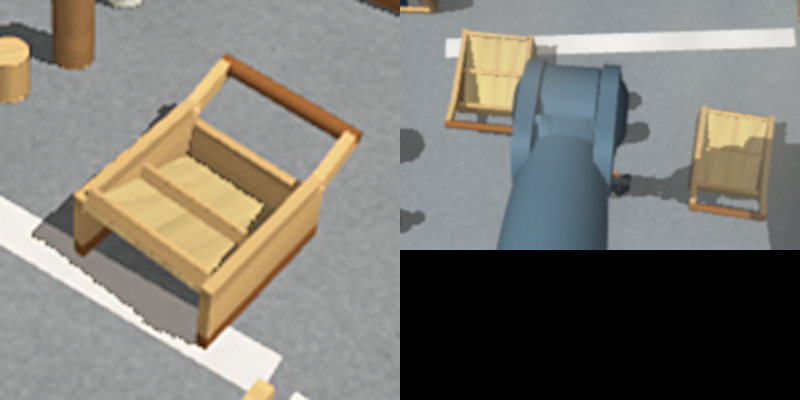

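Run:
```python
from h import *
g=robot.grab_frame("scene")
c=lambda u,v:(290+u*.375,220+v*.375)
a,b=at(g,c(203,346),0),at(g,c(82,253),0); print("corners",a,b,"mid",(a+b)/2)
for p in((0,197),(283,355),(0,246),(247,390)):print("tape",at(g,c(*p),0))
```

```text
corners [7.82649319e-01 2.93118459e-01 1.11022302e-16] [0.77167226 0.16582166 0.        ] mid [7.77160788e-01 2.29470061e-01 5.55111512e-17]
tape [0.76911636 0.07298297 0.        ]
tape [ 7.51378972e-01  3.45661576e-01 -1.11022302e-16]
tape [0.8083372 0.1074398 0.       ]
tape [0.79340879 0.33943074 0.        ]
```

```bash
python3 -c "
from plant import robot
print(robot.state()['contact_force'],robot.finish_job())"
```

```text
the job is handed in; nothing more can be done
[-0.3987354  -0.22271755  0.95384278] None
```

I tipped the left tray and then the right to about 0.86 rad, judged from the bar height. I held each one for about a second and let it down gently. The stamp was under the left tray and the right one was bare, so I pushed the left tray flat to the tape line and handed the job in.

- **Stamped tray:** in the scene picture the middle of its far edge is at x ≈ 0.777 m, and the tape's centre there is at ≈ 0.780 m. That is about 3 mm short, against the 20 mm allowed. I judged flatness by eye in the last picture.
- **Plain tray:** its origin read (0.558, −0.217) and (0.554, −0.224) in the two cameras. Its bar read up to about 10 mm from where it was at the start, so it shifted by about 1 cm at most, against the 50 mm allowed.
- **Other things:** those the cameras found again read within about 15 to 20 mm of their start, which is about as far as the cameras' readings scatter. The arm was in the top camera's view, so the glue, tube and weight were only confirmed in the scene camera. The top camera's top-scored skittle and weight readings were clearly false detections.
- **Arm:** it was about 5 cm above the glue bottle and touching nothing when I handed in, at about 29 s of the 72 s allowed.

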